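Seat a cream jar in the labelling jig's V

TASK

Take the small unlabelled amber cream jar with the wide black lid from beside the labelling jig, stand it on the grey laminate plate of the jig at the open mouth of its white V, clear of the two cheeks, then push it along the plate into the V until it bears on both cheeks. Press it home with a steady push of about 10 newtons for half a second (never over 15), then let go and leave it standing there. Keep the jar upright and leave the other goods where they are.

Things in the scene. Friction and masses are not known exactly. Their poses are not given: they have to be found in the camera images.
- jar: the cream jar: upright amber glass cylinder 58 mm in diameter with a wide black lid (57 mm in diameter), 64 mm tall in all, 0.15 to 0.3 kg, smooth straight sides from 0 to 44 mm, lid from 46 to 64 mm. It stands on the table to the left or right of the jig. Origin at the centre of its underside, z up.
- jig: the labelling jig, screwed down: grey laminate plate 230 mm (its x) by 150 mm (its y), 10 mm thick, carrying the V nest and, 76 mm behind the middle seat (+x), a label roll 46 mm in diameter on a steel pin, up to 50 mm above the table. The origin lies on the table under the middle seat; the plate reaches from x = -130 to +100 mm. z up; +x is the direction of pushing, from the open mouth into the V.
- nest: slots in the plate with the V clamped in them: two upright white nylon cheeks 10 mm thick, 45 mm tall, each 30 degrees off x. In the middle setting their inner faces are 120 mm apart at the mouth (x = -48 mm) and 30 mm at x = +32. The V stands up to 12 mm nearer or farther (x) than that, unmeasured, and stays put. Rigid, slick (friction about 0.25). Origin: the slots, at the middle seat.
- seat (a point): the middle seat: the point on the plate's top (z = 10 mm) where the jar's origin lies when it bears on both cheeks with the V in its middle setting. The true seat is up to 12 mm before or beyond it along x, on the line y = 0: feel for it. Axes as the jig's, mouth at -x. A jar centred at x = -97 mm stands on the plate clear of the cheeks in any setting.
- slim_bottle: slim amber bottle with a narrow neck and cap, 42 mm diameter, 105 mm tall; origin at the centre of its underside. Bystander.
- big_jar: large amber jar with black lid, 82 mm diameter, 95 mm tall; origin at the centre of its underside. Bystander.
- pump_bottle: amber bottle with black pump head, 62 mm diameter, 178 mm tall; origin at the centre of its underside. Bystander.
- balm_tin: flat round aluminium tin, 52 mm diameter, 21 mm tall; origin at the centre of its underside. Bystander.
- soap: soap bar 75 x 50 x 26 mm; origin at the centre of its underside. Bystander.
- dish: white soap dish, round, 90 mm diameter, 16 mm tall; origin at the centre of its underside. Bystander.
- carton: small cardboard carton 45 x 45 x 60 mm; origin at the centre of its underside. Bystander.
There are look-alikes about, which are no part of the job. Leave any purple or yellow look-alike of the jar alone.

How it is judged:
On the way, in this order (a step that is already met when the one before it is completed fails the run):
1. the jar stands upright on the jig's plate before the V, touching neither cheek (z of jar in the frame of seat between -0.003 and 0.003 m and angle between jar's own z axis and vertical below 0.06 rad and x of jar in the frame of seat between -0.13 and -0.03 m and y of jar in the frame of seat between -0.06 and 0.06 m and contact force between jar and nest below 0.1 N), for 0.2 s.
2. the jar is pressed against the V's cheeks with more than 8 N, both cheeks added (a push of about 7 N), within 2 mm of the V's centre line (z of jar in the frame of seat between -0.003 and 0.003 m and angle between jar's own z axis and vertical below 0.06 rad and contact force between jar and nest above 8 N and y of jar in the frame of seat between -0.002 and 0.002 m), for 0.3 s.
At the end, for the whole second after the job is handed in: the jar stands upright (within 0.06 rad) on the jig's plate (within 3 mm in height), its centre within 2.5 mm of the V's centre line and no more than 16 mm before or beyond the middle seat, at rest and let go (z of jar in the frame of seat between -0.003 and 0.003 m and angle between jar's own z axis and vertical below 0.06 rad and y of jar in the frame of seat between -0.0025 and 0.0025 m and x of jar in the frame of seat between -0.016 and 0.016 m and linear speed of jar below 0.01 m/s and contact force between jar and the fingers below 0.1 N); the robot touches nothing.
It fails at once if the jar bears on the cheeks of the V with more than 22 N, both added (a push of about 15 N) (contact force between jar and nest above 22 N).
It fails at once if the jar is tipped more than 0.35 rad (angle between jar's own z axis and vertical above 0.35 rad).
It fails at once if another item is moved more than 20 mm (distance of any of slim_bottle, big_jar, pump_bottle, balm_tin, soap, dish, carton from where it was at the start of the episode above 0.02 m).
It also fails if it takes over 72 s, if anything falls off the work surface, if the arm or the gripper's body presses on something with over 40 N, if the wrist force passes 120 N, or if a joint passes its speed limit or range.

ROBOT

A 7-joint arm with a two-finger parallel gripper is mounted at the origin on the work surface. World frame = base frame: x ahead of the robot, y to its left, z up, the work surface at z = 0. Lengths are in m, angles in rad, forces in N, time in s.
With the tool pointing down it reaches from about 0.4 to 0.85 m from the base axis. Payload 10.4 kg.
Tool frame: the origin (TCP) lies midway between the tips of the shut fingers; the grasp point (between the pads) lies 19 mm behind it; y points along the fingers, x is the direction in which the jaws open and shut, and the axes are right-handed (so a half turn about y gives the same grasp; the last joint's range is limited). The gripper opens to 85 mm and grips with 20 to 120 N. Pads are 22 mm wide; open, the fingers measure 114 mm over their backs; the gripper's body (76 mm by 85 mm) begins 54 mm behind the grasp point. The pads swing forward as they close: fully open they stand 13 mm farther back than shut.
Start: joints at [1.184, 0.332, -0.065, 1.46, 0.022, 1.35, -0.088], TCP at [0.222, -0.584, 0.231] pointing down, gripper open.
Joint ranges: [-2.6, 2.6], [-0.5, 2.12], [-1.47, 1.34], [0.16, 2.42], [-1.27, 4.41], [0.06, 2.06], [-2.6, 2.6]. Speed limits (rad/s): [2.22, 2.22, 2.79, 2.79, 3.14, 3.14, 3.14].

INTERFACE

Orientations are given as a unit quaternion [x, y, z, w].
In Python, from plant import telemetry, cams, order gives the robot as it stands.
- The arm moves only by the shell command python3 -m pendant 'ROWS' [FORCE]. ROWS is JSON, a list that holds one entry, the list of rows, each a list of 7 numbers: the shift along the tool's x, y, z in m, then the turn, a rotation vector about the tool's x, y, z in rad, then the gripper command: -1 is shut, 1 is fully open, values between are in proportion. A call has exactly 8 rows; each row is the pose to reach, as a shift and turn from the pose measured when the call began, along the tool's axes at that moment; what a row does not reach only later rows make up. A row lasts 1/8 s, in which the tool goes at most 62.5 mm and 10.7 degrees, less where a joint would pass 70% of its speed; a pose out of reach is approached as far as the arm can. A call with a gripper value outside its range is refused whole. The fingers move at their own pace and stop on an object; FORCE is the grip in N (left out, the last holds). Time passes only in rows, so rows that repeat a pose let the fingers close, or fill a call up. It gives the time, the measured TCP pose, the force and the opening at its end, in the units of the state.
- telemetry.state(): the state, without advancing time (a new reading comes with each control period).
- cams.snapshot(name): name is "scene" or "top" or "wrist"; returns a dict with "frame" (400x640x3 uint8, red, green, blue), "mtx" (3x3 intrinsics, pixels), "R" (3x3) and "t" (3): a world point X has camera coordinates R X + t; the wrist camera has in their place "T_tool_cam" (4x4, takes a point from camera to tool coordinates, whose origin is the TCP and whose axes are the tool frame's). Camera axes: x right, y down, z forward; pixel columns grow to the right and rows downward; lengths in m; the calibration is good to about 2 mm. A picture is of the moment at which its call begins: read the wrist's pose just before it. There is no depth.
- order.sign_off(): hands the job in, once; it reports no verdict.
The state is a dict: "clock": time; "q": joint angles; "joint_velocities": joint speeds; "joint_torque": joint torques, N m; "ee_pos": TCP position; "tcp_rot": TCP orientation; "ft_force": force on the tool from outside, world axes, zero at the start; "wrist_torque": the same for the moment, N m; "finger_gap": finger opening in m.
Only numpy, scipy, OpenCV 4.12 (cv2) and the standard library are available. Lean on these libraries where they do the work, as an engineer would, in place of code of your own. Each camera call takes 0.05 s, during which the arm holds its last target. There are 200 camera calls.

## Working session

There is one attempt and no reset: what is moved stays moved. The work goes in short steps, Python scripts to look and compute and a shell command to move; the robot and the scene stay as the last step left them, time stands still between calls to the robot, and variables do not carry over. Pictures are saved under pics/ and viewed, about 8 in all and at most 12, crops included, and the job is handed in when it is done.

```bash
ls; mkdir -p pics; python3 - <<'E'
from plant import telemetry,cams
import cv2
s=telemetry.state();print(s)
for n in("scene","top"):
    d=cams.snapshot(n);cv2.imwrite(f"pics/{n}0.png",d["frame"][:,:,::-1]);print(n,d["mtx"],d["R"],d["t"])
E
```

```text
pics
{'clock': 0.0, 'q': array([ 1.18439437,  0.33288233, -0.06471551,  1.4609583 ,  0.02161133,
        1.34985746, -0.08849705]), 'joint_velocities': array([-1.47555471e-04,  2.84390016e-05, -1.59203291e-04,  5.31815878e-04,
        1.37089976e-03, -1.93006958e-03,  4.43213010e-05]), 'joint_torque': array([-8.62009779e-05, -6.25463605e+01,  4.87441092e-02, -3.91610348e+01,
        1.61072536e-02,  9.72114707e-03, -1.78366088e-05]), 'ee_pos': array([ 0.22226305, -0.58374871,  0.23050132]), 'tcp_rot': array([-0.5819467 ,  0.4017127 , -0.40086503,  0.58247075]), 'ft_force': array([-0.34337248,  0.15273621, -0.0778905 ]), 'wrist_torque': array([-6.64540158e-05, -1.50021332e-02,  2.02757299e-02]), 'finger_gap': 0.0854447064707705}
scene [[507.83150557   0.         318.8758716 ]
 [  0.         507.83150557 196.59770684]
 [  0.           0.           1.        ]] [[-0.8695465   0.49363143  0.01472734]
 [ 0.37507525  0.67951806 -0.6305345 ]
 [-0.32125914 -0.54275521 -0.77602148]] [ 0.50218817 -0.14964651  1.78695375]
top [[366.65267804   0.         318.79332261]
 [  0.         366.65267804 198.05949415]
 [  0.           0.           1.        ]] [[-1.33630131e-03 -9.99999107e-01  3.52427763e-05]
 [-9.91749149e-01  1.32075920e-03 -1.28186895e-01]
 [ 1.28186734e-01 -2.06248309e-04 -9.91750028e-01]] [-0.02934528  0.54734375  0.94095678]
```

View pics/top0.png

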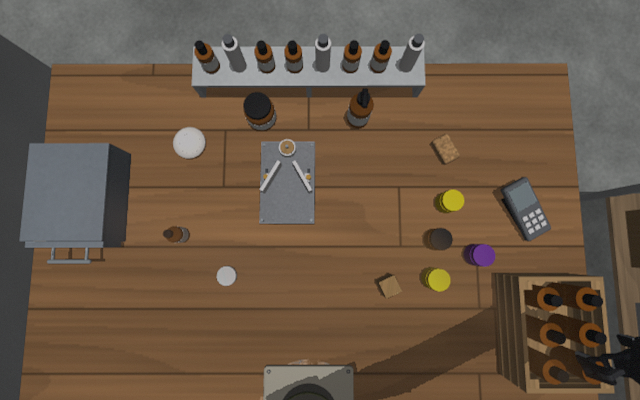

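View pics/scene0.png

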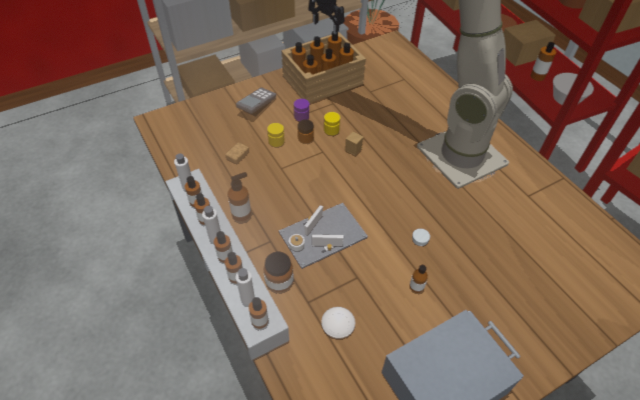

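```bash
python3 -c "
from scipy.spatial.transform import Rotation as R
print(R.from_quat([-0.5819467 ,  0.4017127 , -0.40086503,  0.58247075]).as_matrix().round(3))"
```

```text
[[ 0.356 -0.001  0.935]
 [-0.935  0.001  0.356]
 [-0.001 -1.    -0.   ]]
```

Top view (robot at the bottom, image up = +x, left = +y): the black-lidded jar is at about (439,239), with yellow look-alikes at (452,201) and (438,280) and a purple one at (482,255). The jig plate spans (260–315, 141–223), with its V mouth towards the robot. The scene view agrees, with the jar at (306,130).

```bash
cat > h.py <<'E'
import numpy as np,cv2
from plant import telemetry,cams
from scipy.spatial.transform import Rotation as Ro
def ray(d,uv,z):
    uv=np.atleast_2d(np.asarray(uv,float));K,R,t=d["mtx"],np.asarray(d["R"]),np.asarray(d["t"])
    v=np.c_[uv,np.ones(len(uv))]@np.linalg.inv(K).T@R; c=-R.T@t
    return c+v*((z-c[2])/v[:,2])[:,None]
def wrist():
    s=telemetry.state();d=cams.snapshot("wrist");T=np.asarray(d["T_tool_cam"])
    W=np.eye(4);W[:3,:3]=Ro.from_quat(s["tcp_rot"]).as_matrix();W[:3,3]=s["ee_pos"];M=np.linalg.inv(W@T)
    d["R"],d["t"]=M[:3,:3],M[:3,3];return d,s
def blobs(m,amin=60):
    n,l,st,c=cv2.connectedComponentsWithStats(m.astype(np.uint8))
    return [(l==i,st[i],c[i]) for i in range(1,n) if st[i][4]>amin]
E
python3 - <<'E'
from h import *
d=cams.snapshot("top");f=d["frame"];hsv=cv2.cvtColor(f,cv2.COLOR_RGB2HSV)
sub=np.zeros(f.shape[:2],bool);sub[180:300,400:500]=1
H,S,V=cv2.split(hsv)
for n,m in(("black",(V<70)&sub),("yel",(H>22)&(H<35)&(S>180)&(V>120)&sub),("pur",(H>125)&(H<160)&(S>80)&sub)):
    for b,st,c in blobs(m): print(n,st,c.round(1),ray(d,c,.064).round(4))
# plate
sub[:]=0;sub[130:235,250:325]=1
m=((S<40)&(V>60)&sub).astype(np.uint8);m=cv2.morphologyEx(m,cv2.MORPH_CLOSE,np.ones((9,9)))
c=max(cv2.findContours(m,0,2)[0],key=cv2.contourArea);r=cv2.minAreaRect(c);print(r)
p=cv2.boxPoints(r);w=ray(d,p,.01);print(w.round(4),np.linalg.norm(np.diff(w,axis=0),axis=1))
for n,uv,z in(("carton",(389,285),.06),("soap",(446,149),.026)):print(n,ray(d,uv,z))
E
```

```text
black [425 228  27  22 431] [439.2 238.1] [[ 0.4403 -0.3367  0.064 ]]
black [463 244  16  22 175] [469.2 253.5] [[ 0.4013 -0.4109  0.064 ]]
black [494 273   6  27  77] [496.8 283. ] [[ 0.3282 -0.4761  0.064 ]]
yel [442 190  22  21 365] [452.7 199.9] [[ 0.5384 -0.3759  0.064 ]]
yel [428 269  22  22 384] [438.6 279.7] [[ 0.3365 -0.3306  0.064 ]]
pur [465 244  30  23 525] [480.4 254.3] [[ 0.3994 -0.4392  0.064 ]]
((286.5, 181.0), (84.0, 55.0), 90.0)
[[ 0.7169  0.1365  0.01  ]
 [ 0.7167 -0.0169  0.01  ]
 [ 0.4825 -0.017   0.01  ]
 [ 0.4827  0.1319  0.01  ]] [0.1534425  0.23424027 0.14893841]
carton [[ 0.32320304 -0.20649692  0.06      ]]
soap [[ 0.68333369 -0.37818493  0.026     ]]
```

```bash
python3 -m pendant '[[[-0.025,0,0.05,0,0.06,0,1],[-0.05,0,0.1,0,0.12,0,1],[-0.076,0,0.146,0,0.18,0,1],[-0.1,0,0.195,0,0.24,0,1],[-0.127,0,0.243,0,0.3,0,1],[-0.153,0,0.292,0,0.364,0,1],[-0.153,0,0.292,0,0.364,0,1],[-0.153,0,0.292,0,0.364,0,1]]]' 40
python3 - <<'E'
from h import *
d,s=wrist();print(s["clock"],s["ee_pos"],s["ft_force"],Ro.from_quat(s["tcp_rot"]).as_matrix().round(3));print(d["mtx"],np.asarray(d["T_tool_cam"]).round(3));cv2.imwrite("pics/w1.png",d["frame"][:,:,::-1])
E
```

```text
clock: 1.15
ee_pos: [0.4403, -0.3373, 0.2306]
tcp_rot: [-0.5, 0.5, -0.499, 0.5]
ft_force: [-0.9, 0.4, -0.3]
finger_gap: 0.0853
1.15 [ 0.44033479 -0.3372646   0.23063765] [-0.86276978  0.35423188 -0.32788084] [[ 0.    -0.001  1.   ]
 [-1.     0.001  0.   ]
 [-0.001 -1.    -0.001]]
[[279.9262568    0.         322.50341206]
 [  0.         279.9262568  194.59981026]
 [  0.           0.           1.        ]] [[ 1.    -0.    -0.    -0.001]
 [ 0.    -0.283  0.959 -0.143]
 [-0.    -0.959 -0.283  0.072]
 [ 0.     0.     0.     1.   ]]
```

View pics/w1.png

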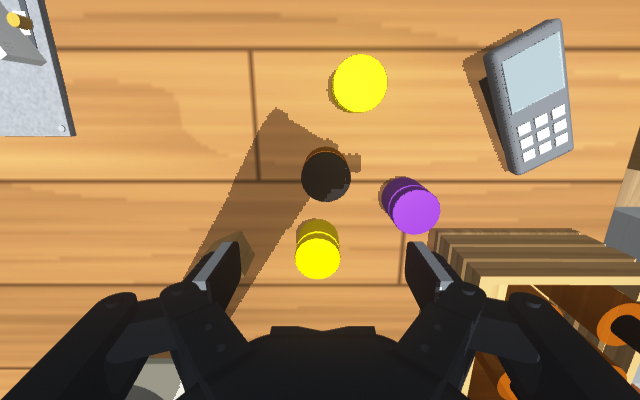

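The wrist view shows the jar's black lid top at about (326,177). It's free between the two yellow look-alikes and the purple one, with the crate at lower right.

```bash
python3 - <<'E'
from h import *
d,s=wrist();V=cv2.cvtColor(d["frame"],cv2.COLOR_RGB2HSV)[...,2]
m=(V<65);m[:130]=0;m[215:]=0;m[:,:285]=0;m[:,365:]=0
for b,st,c in blobs(m,200):
    print(st,c); e=b.nonzero()
    print("bottom row",e[0].max(),"left",e[1].min(),"right",e[1].max())
    u=(e[1].min()+e[1].max())/2
    near=ray(d,(u,e[0].max()+.5),.064)[0]; print("near edge",near,"centre by near edge x",near[0]+.0285, "cy",ray(d,(u,177),.064)[0])
    print("width",ray(d,[(e[1].min()-.5,177),(e[1].max()+.5,177)],.064))
E
```

```text
[ 300  152   50   49 1725] [323.72985507 174.47188406]
bottom row 200 left 300 right 349
near edge [ 0.41297002 -0.33934199  0.064     ] centre by near edge x 0.4414700187453171 cy [ 0.440904   -0.33932387  0.064     ]
width [[ 0.4409362  -0.31100172  0.064     ]
 [ 0.44087181 -0.36764065  0.064     ]]
```

```bash
python3 -m pendant '[[[0.002,0.04,0.001,0,0,0,1],[0.002,0.08,0.001,0,0,0,1],[0.002,0.12,0.001,0,0,0,1],[0.002,0.15,0.001,0,0,0,1],[0.002,0.18,0.001,0,0,0,1],[0.002,0.205,0.001,0,0,0,1],[0.002,0.222,0.001,0,0,0,1],[0.002,0.222,0.001,0,0,0,1]]]' 40
python3 -m pendant '[[[0,0,0,0,0,0,0],[0,0,0,0,0,0,-0.3],[0,0,0,0,0,0,-0.6],[0,0,0,0,0,0,-1],[0,0,0,0,0,0,-1],[0,0,0,0,0,0,-1],[0,0,0,0,0,0,-1],[0,0,0,0,0,0,-1]]]' 40
```

```text
clock: 2.25
ee_pos: [0.4395, -0.3401, 0.0077]
tcp_rot: [-0.499, 0.502, -0.5, 0.499]
ft_force: [0.4, 0.6, 1.0]
finger_gap: 0.0854
clock: 3.25
ee_pos: [0.44, -0.3407, 0.0088]
tcp_rot: [-0.499, 0.501, -0.5, 0.499]
ft_force: [-0.8, 0.5, 6.2]
finger_gap: 0.0574
```

```bash
python3 -m pendant '[[[0,-0.01,0,0,0,0,-1],[0,-0.03,0,0,0,0,-1],[0,-0.06,0,0,0,0,-1],[0,-0.09,0.005,0,0,0,-1],[-0.02,-0.12,0.01,0,0,0,-1],[-0.05,-0.15,0.015,0,0,0,-1],[-0.08,-0.17,0.02,0,0,0,-1],[-0.12,-0.19,0.03,0,0,0,-1]]]' 40
python3 -m pendant '[[[-0.05,0,0.01,0,0,0,-1],[-0.1,0,0.015,0,0,0,-1],[-0.15,0,0.02,0,0,0,-1],[-0.2,0,0.03,0,0,0,-1],[-0.24,0,0.035,0,0,0,-1],[-0.265,0,0.04,0,0,0,-1],[-0.28,0,0.045,0,0,0,-1],[-0.28,0,0.045,0,0,0,-1]]]' 40
python3 - <<'E'
from h import *
d,s=wrist();print(s["ee_pos"],s["finger_gap"],s["ft_force"],Ro.from_quat(s["tcp_rot"]).as_matrix().round(4));cv2.imwrite("pics/w2.png",d["frame"][:,:,::-1])
E
```

```text
clock: 4.25
ee_pos: [0.4702, -0.2204, 0.2]
tcp_rot: [-0.499, 0.502, -0.501, 0.499]
ft_force: [0.9, 0.5, -2.5]
finger_gap: 0.0575
clock: 5.25
ee_pos: [0.5166, 0.0599, 0.2001]
tcp_rot: [-0.5, 0.501, -0.5, 0.499]
ft_force: [-0.1, 0.1, -3.0]
finger_gap: 0.057
[0.51655499 0.0599097  0.20006738] 0.056963382242622936 [-0.08706286  0.05671831 -2.99147853] [[-3.1e-03 -1.6e-03  1.0e+00]
 [-1.0e+00  3.0e-04 -3.1e-03]
 [-3.0e-04 -1.0e+00 -1.6e-03]]
```

View pics/w2.png

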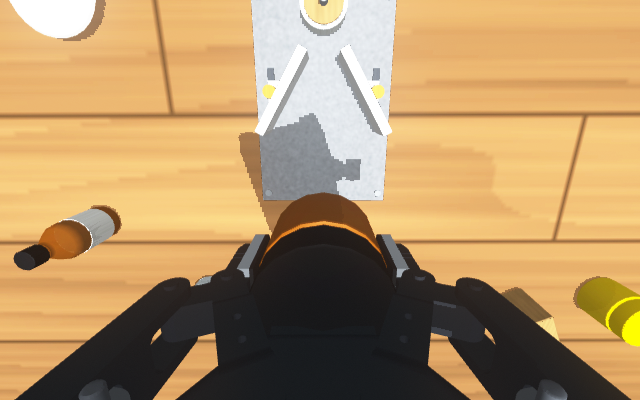

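The jar is held and the jig is in view. The plate's near corners are at about (263,199) and (383,199), the cheek mouth ends at (262,133) and (386,133), and the roll at (323,8).

```bash
python3 - <<'E'
from h import *
d,s=wrist();f=d["frame"];H,S,V=cv2.split(cv2.cvtColor(f,cv2.COLOR_RGB2HSV))
pl=(S<45)
L=[];Rr=[]
for v in range(140,196,3):
    r=np.where(pl[v,240:320])[0];L.append((240+r.min()-.5,v)) 
    r=np.where(pl[v,330:400])[0];Rr.append((330+r.max()+.5,v))
for v in range(20,40,3):
    r=np.where(pl[v,240:320])[0];L.append((240+r.min()-.5,v)) 
    r=np.where(pl[v,330:410])[0];Rr.append((330+r.max()+.5,v))
# plate slab: near/side edges are top-surface edges z=.01
l=ray(d,L,.01);r=ray(d,Rr,.01)
for w in(l,r):
    p=np.polyfit(w[:,0],w[:,1],1);print("edge slope",p[0],"y at .52",np.polyval(p,.52),"at .615",np.polyval(p,.615),"res",np.abs(w[:,1]-np.polyval(p,w[:,0])).max())
n=[(u,np.where(pl[170:230,u])[0].max()+170.5) for u in list(range(268,280,3))+list(range(368,380,3))]
print("near edge",ray(d,n,.01).round(4)[[0,-1]])
# cheeks: pure white tops, z=.055
w=(S<12)&(V>225)
for b,st,c in blobs(w,150):print("white",st,c.round(1),ray(d,c,.055).round(4))
E
```

```text
edge slope -0.005473206562732797 y at .52 0.1350166636705521 at .615 0.1344967090470925 res 0.0005806669759328975
edge slope -0.005760816991751671 y at .52 -0.014433531530790562 at .615 -0.01498080914500697 res 0.0005867211522894798
near edge [[ 0.4836  0.1275  0.01  ]
 [ 0.4829 -0.0085  0.01  ]]
white [   8    0   86   38 2425] [54.1 15.4] [[0.6727 0.3006 0.055 ]]
white [  250     0   145   200 17255] [328.2  78.4] [[0.6188 0.0534 0.055 ]]
```

```bash
python3 -m pendant '[[[0,0.03,0,0,0,0,-1],[0,0.07,0,0,0,0,-1],[0,0.11,0,0,0,0,-1],[0,0.14,0,0,0,0,-1],[0,0.16,0,0,0,0,-1],[0,0.17,0,0,0,0,-1],[0,0.176,0,0,0,0,-1],[0,0.178,0,0,0,0,-1]]]' 40
python3 -m pendant '[[[0,0.001,0,0,0,0,-1],[0,0.001,0,0,0,0,-1],[0,0.002,0,0,0,0,-1],[0,0.002,0,0,0,0,-1],[0,0.0025,0,0,0,0,-1],[0,0.0025,0,0,0,0,-1],[0,0.0025,0,0,0,0,-1],[0,0.0025,0,0,0,0,-1]]]' 40
```

```text
clock: 6.35
ee_pos: [0.5164, 0.0577, 0.0222]
tcp_rot: [-0.499, 0.502, -0.501, 0.498]
ft_force: [-0.3, 0.6, -2.5]
finger_gap: 0.0569
clock: 7.35
ee_pos: [0.5164, 0.0577, 0.0197]
tcp_rot: [-0.499, 0.502, -0.501, 0.498]
ft_force: [0.3, 0.0, -3.1]
finger_gap: 0.0564
```

```bash
python3 -m pendant '[[[-0.0013,0,0,0,0,0,-1],[-0.0026,0,0,0,0,0,-1],[-0.0026,0.0005,0,0,0,0,-1],[-0.0026,0.0005,0,0,0,0,-1],[-0.0026,0.001,0,0,0,0,-1],[-0.0026,0.001,0,0,0,0,-1],[-0.0026,0.0015,0,0,0,0,-1],[-0.0026,0.0015,0,0,0,0,-1]]]' 40
```

```text
clock: 8.35
ee_pos: [0.517, 0.0604, 0.0188]
tcp_rot: [0.499, -0.501, 0.502, -0.498]
ft_force: [-0.8, -0.7, 5.6]
finger_gap: 0.0567
```

```bash
python3 -m pendant '[[[0,0,0,0,0,0,-0.2],[0,0,0,0,0,0,0.2],[0,0,0,0,0,0,0.5],[0,0,0,0,0,0,0.8],[0,0,0,0,0,0,1],[0,0,0,0,0,0,1],[0,0,0,0,0,0,1],[0,0,0,0,0,0,1]]]' 40
python3 - <<'E'
from h import *
d,s=wrist();print(s["ee_pos"],s["ft_force"],Ro.from_quat(s["tcp_rot"]).as_matrix().round(4));a=d["frame"]
b=cams.snapshot("scene")["frame"][180:280,260:390]
b=cv2.resize(b,(520,400),interpolation=2)
cv2.imwrite("pics/w3.png",cv2.resize(np.hstack([a[:,100:540],b]),(800,333))[:,:,::-1])
E
```

```text
clock: 9.35
ee_pos: [0.517, 0.0604, 0.0188]
tcp_rot: [0.499, -0.501, 0.502, -0.498]
ft_force: [0.0, 0.3, -0.4]
finger_gap: 0.0855
[0.5169939  0.06038652 0.01881849] [ 0.02368338  0.32481101 -0.37091222] [[-6.3e-03 -2.0e-04  1.0e+00]
 [-1.0e+00 -6.0e-04 -6.3e-03]
 [ 6.0e-04 -1.0e+00 -2.0e-04]]
```

View pics/w3.png

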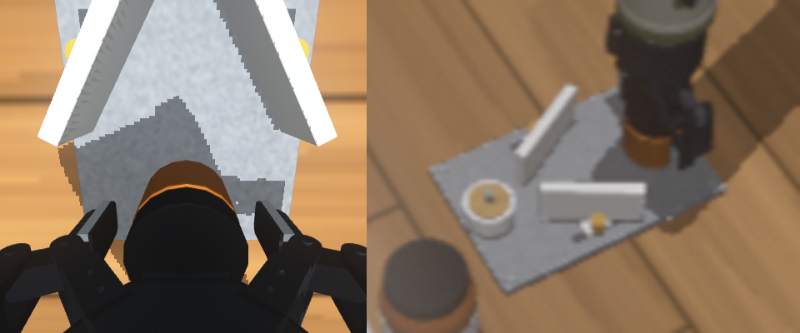

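The jar stands upright and free on the plate, well ahead of the cheeks. Next I back out along -x and shut the fingers behind it.

```bash
python3 -m pendant '[[[0,0,-0.012,0,0,0,1],[0,0,-0.025,0,0,0,1],[0,0,-0.037,0,0,0,1],[0,0,-0.05,0,0,0,1],[0,0,-0.06,0,0,0,1],[0,0,-0.06,0,0,0,1],[0,0,-0.06,0,0,0,0],[0,0,-0.06,0,0,0,-1]]]' 40
python3 -m pendant '[[[0,0,0,0,0,0,-1],[0,0,0,0,0,0,-1],[0,0,0,0,0,0,-1],[0,0,0,0,0,0,-1],[0,0,0,0,0,0,-1],[0,0,0.002,0,0,0,-1],[0,0,0.004,0,0,0,-1],[0,0,0.006,0,0,0,-1]]]' 40
python3 - <<'E'
from h import *
d,s=wrist();print(s["ee_pos"],s["ft_force"],Ro.from_quat(s["tcp_rot"]).as_matrix().round(4));cv2.imwrite("pics/w4.png",d["frame"][:,:,::-1])
E
```

```text
clock: 10.45
ee_pos: [0.4574, 0.0608, 0.0189]
tcp_rot: [0.498, -0.502, 0.502, -0.498]
ft_force: [0.6, -0.5, 0.2]
finger_gap: 0.0518
clock: 11.45
ee_pos: [0.4636, 0.0608, 0.0189]
tcp_rot: [0.498, -0.502, 0.502, -0.498]
ft_force: [-0.3, 0.0, -0.2]
finger_gap: -0.0003
[0.46355181 0.06077139 0.01885092] [-0.28227565  0.0404491  -0.18497845] [[-6.5e-03  0.0e+00  1.0e+00]
 [-1.0e+00 -3.0e-04 -6.5e-03]
 [ 3.0e-04 -1.0e+00  0.0e+00]]
```

View pics/w4.png

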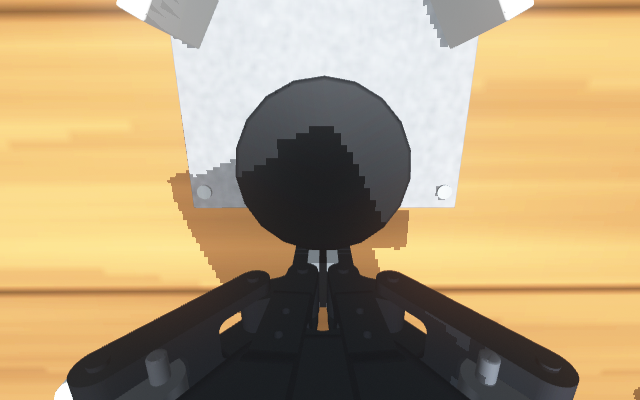

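The shut fingers are centred behind the jar: their slit is at column 323 and so is the lid centre, at (323,162).

```bash
python3 -m pendant '[[[0,0,0.006,0,0,0,-1],[0,0,0.012,0,0,0,-1],[0,0,0.018,0,0,0,-1],[0,0,0.024,0,0,0,-1],[0,0,0.03,0,0,0,-1],[0,0,0.036,0,0,0,-1],[0,0,0.042,0,0,0,-1],[0,0,0.048,0,0,0,-1]]]' 40
python3 -m pendant '[[[0,0,0.006,0,0,0,-1],[0,0,0.012,0,0,0,-1],[0,0,0.018,0,0,0,-1],[0,0,0.024,0,0,0,-1],[0,0,0.029,0,0,0,-1],[0,0,0.034,0,0,0,-1],[0,0,0.038,0,0,0,-1],[0,0,0.04,0,0,0,-1]]]' 40
```

```text
clock: 12.5
ee_pos: [0.5122, 0.0605, 0.0189]
tcp_rot: [0.498, -0.502, 0.502, -0.498]
ft_force: [-0.7, -0.3, -0.4]
finger_gap: -0.0
clock: 13.5
ee_pos: [0.5524, 0.0602, 0.0189]
tcp_rot: [0.498, -0.502, 0.502, -0.498]
ft_force: [0.6, -0.1, -0.3]
finger_gap: -0.0003
```

```bash
python3 - <<'E'
from h import *
d,s=wrist()
W=np.eye(4);W[:3,:3]=[[-3.1e-03,-1.6e-03,1],[-1,3e-4,-3.1e-3],[-3e-4,-1,-1.6e-3]];W[:3,3]=[.51655,.05991,.20007]
M=np.linalg.inv(W@np.asarray(d["T_tool_cam"]));d2=dict(mtx=d["mtx"],R=M[:3,:3],t=M[:3,3])
im=cv2.imread("pics/w2.png");cv2.imwrite("pics/c5.png",cv2.resize(im[30:150,235:410],None,fx=4,fy=4,interpolation=0))
print(ray(d2,[(257,132),(264,136),(388,131),(382,135)],.055))
cv2.imwrite("pics/w5.png",d["frame"][:,:,::-1])
E
```

```text
[[ 5.68998570e-01  1.26426965e-01  5.50000000e-02]
 [ 5.65021631e-01  1.19625741e-01  5.50000000e-02]
 [ 5.69560728e-01 -5.39449988e-03  5.50000000e-02]
 [ 5.65632844e-01  4.13096011e-04  5.50000000e-02]]
```

View pics/w5.png

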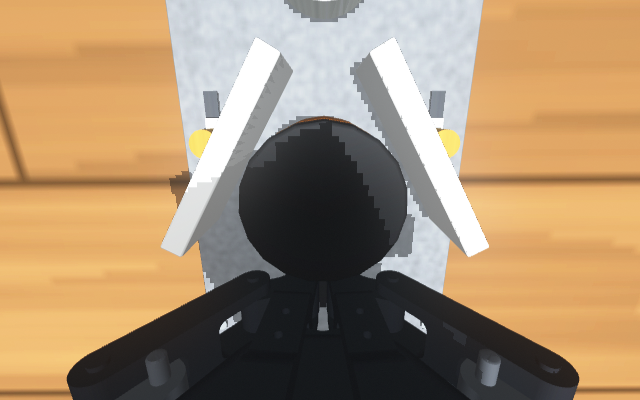

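The jar is centred between the cheeks: lid centre (323,197), with gaps left and right. The mouth corners put the V near its middle setting, so contact should come at a TCP x of about 0.573.

```bash
python3 -m pendant '[[[0,0,0.002,0,0,0,-1],[0,0,0.004,0,0,0,-1],[0,0,0.0055,0,0,0,-1],[0,0,0.007,0,0,0,-1],[0,0,0.008,0,0,0,-1],[0,0,0.009,0,0,0,-1],[0,0,0.01,0,0,0,-1],[0,0,0.0105,0,0,0,-1]]]' 40
for i in 1; do python3 -m pendant '[[[0,0,0.0003,0,0,0,-1],[0,0,0.0005,0,0,0,-1],[0,0,0.0007,0,0,0,-1],[0,0,0.0009,0,0,0,-1],[0,0,0.0011,0,0,0,-1],[0,0,0.0013,0,0,0,-1],[0,0,0.0013,0,0,0,-1],[0,0,0.0013,0,0,0,-1]]]' 40; done
```

```text
clock: 14.55
ee_pos: [0.5631, 0.0601, 0.0189]
tcp_rot: [0.498, -0.501, 0.502, -0.498]
ft_force: [-0.3, -0.1, 0.4]
finger_gap: 0.0005
clock: 15.55
ee_pos: [0.5644, 0.0601, 0.0189]
tcp_rot: [0.498, -0.501, 0.502, -0.498]
ft_force: [-0.3, 0.2, 0.5]
finger_gap: -0.0001
```

```bash
python3 -m pendant '[[[0,0,0.0003,0,0,0,-1],[0,0,0.0005,0,0,0,-1],[0,0,0.0007,0,0,0,-1],[0,0,0.0009,0,0,0,-1],[0,0,0.0011,0,0,0,-1],[0,0,0.0013,0,0,0,-1],[0,0,0.0013,0,0,0,-1],[0,0,0.0013,0,0,0,-1]]]' 40
```

```text
clock: 16.55
ee_pos: [0.5657, 0.0601, 0.0189]
tcp_rot: [0.498, -0.501, 0.502, -0.498]
ft_force: [-0.3, -0.7, -0.2]
finger_gap: -0.0001
```

```bash
python3 -m pendant '[[[0,0,0.0003,0,0,0,-1],[0,0,0.0005,0,0,0,-1],[0,0,0.0007,0,0,0,-1],[0,0,0.0009,0,0,0,-1],[0,0,0.0011,0,0,0,-1],[0,0,0.0013,0,0,0,-1],[0,0,0.0014,0,0,0,-1],[0,0,0.0014,0,0,0,-1]]]' 40
```

```text
clock: 17.55
ee_pos: [0.5672, 0.0601, 0.0189]
tcp_rot: [0.498, -0.501, 0.502, -0.498]
ft_force: [-0.1, 1.0, -0.9]
finger_gap: 0.0003
```

```bash
python3 -m pendant '[[[0,0,0.0003,0,0,0,-1],[0,0,0.0005,0,0,0,-1],[0,0,0.0007,0,0,0,-1],[0,0,0.0009,0,0,0,-1],[0,0,0.0011,0,0,0,-1],[0,0,0.0013,0,0,0,-1],[0,0,0.0014,0,0,0,-1],[0,0,0.0014,0,0,0,-1]]]' 40
```

```text
clock: 18.55
ee_pos: [0.5685, 0.0601, 0.0189]
tcp_rot: [0.498, -0.501, 0.502, -0.498]
ft_force: [-0.7, 0.1, -0.2]
finger_gap: 0.0005
```

```bash
python3 -m pendant '[[[0,0,0.0003,0,0,0,-1],[0,0,0.0005,0,0,0,-1],[0,0,0.0007,0,0,0,-1],[0,0,0.0009,0,0,0,-1],[0,0,0.0011,0,0,0,-1],[0,0,0.0012,0,0,0,-1],[0,0,0.0012,0,0,0,-1],[0,0,0.0012,0,0,0,-1]]]' 40
```

```text
clock: 19.55
ee_pos: [0.5697, 0.0601, 0.0189]
tcp_rot: [0.498, -0.501, 0.502, -0.498]
ft_force: [-0.0, -0.4, -0.0]
finger_gap: -0.0004
```

```bash
python3 -m pendant '[[[0,0,0.0003,0,0,0,-1],[0,0,0.0005,0,0,0,-1],[0,0,0.0007,0,0,0,-1],[0,0,0.0009,0,0,0,-1],[0,0,0.001,0,0,0,-1],[0,0,0.001,0,0,0,-1],[0,0,0.001,0,0,0,-1],[0,0,0.001,0,0,0,-1]]]' 40
```

```text
clock: 20.55
ee_pos: [0.5708, 0.0601, 0.019]
tcp_rot: [0.498, -0.501, 0.502, -0.498]
ft_force: [-1.5, -0.5, -0.5]
finger_gap: 0.0
```

```bash
python3 -m pendant '[[[0,0,0.0002,0,0,0,-1],[0,0,0.0004,0,0,0,-1],[0,0,0.0006,0,0,0,-1],[0,0,0.0008,0,0,0,-1],[0,0,0.001,0,0,0,-1],[0,0,0.001,0,0,0,-1],[0,0,0.001,0,0,0,-1],[0,0,0.001,0,0,0,-1]]]' 40
```

```text
clock: 21.55
ee_pos: [0.5715, 0.0601, 0.0188]
tcp_rot: [0.498, -0.502, 0.502, -0.498]
ft_force: [-3.5, -0.5, -0.0]
finger_gap: -0.0002
```

```bash
python3 -m pendant '[[[0,0,0.0003,0,0,0,-1],[0,0,0.0004,0,0,0,-1],[0,0,0.0005,0,0,0,-1],[0,0,0.0006,0,0,0,-1],[0,0,0.0007,0,0,0,-1],[0,0,0.0007,0,0,0,-1],[0,0,0.0007,0,0,0,-1],[0,0,0.0007,0,0,0,-1]]]' 40
```

```text
clock: 22.55
ee_pos: [0.5716, 0.06, 0.0186]
tcp_rot: [-0.499, 0.502, -0.501, 0.498]
ft_force: [-6.3, -0.7, 1.6]
finger_gap: 0.0001
```

```bash
python3 -m pendant '[[[0,0,0.0007,0,0,0,-1],[0,0,0.0009,0,0,0,-1],[0,0,0.0011,0,0,0,-1],[0,0,0.0011,0,0,0,-1],[0,0,0.0011,0,0,0,-1],[0,0,0.0011,0,0,0,-1],[0,0,0.0011,0,0,0,-1],[0,0,0.0011,0,0,0,-1]]]' 40
```

```text
clock: 23.55
ee_pos: [0.5716, 0.0599, 0.0181]
tcp_rot: [-0.499, 0.502, -0.501, 0.497]
ft_force: [-7.9, -1.6, 1.5]
finger_gap: 0.0
```

```bash
python3 -m pendant '[[[0,0,0.0011,0,0,0,-1],[0,0,0.0013,0,0,0,-1],[0,0,0.0014,0,0,0,-1],[0,0,0.0014,0,0,0,-1],[0,0,0.0014,0,0,0,-1],[0,0,0.0014,0,0,0,-1],[0,0,0.0014,0,0,0,-1],[0,0,0.0014,0,0,0,-1]]]' 40
```

```text
clock: 24.55
ee_pos: [0.5715, 0.0598, 0.0175]
tcp_rot: [-0.5, 0.503, -0.5, 0.496]
ft_force: [-8.2, -0.0, 1.6]
finger_gap: -0.0001
```

```bash
python3 -m pendant '[[[0,-0.0003,0.0014,0,0,0,-1],[0,-0.0005,0.0016,0,0,0,-1],[0,-0.0005,0.0018,0,0,0,-1],[0,-0.0005,0.0018,0,0,0,-1],[0,-0.0005,0.0018,0,0,0,-1],[0,-0.0005,0.0018,0,0,0,-1],[0,-0.0005,0.0018,0,0,0,-1],[0,-0.0005,0.0018,0,0,0,-1]]]' 40
python3 - <<'E'
from h import *
for i in range(4):
    d,s=wrist();print(s["ft_force"].round(2),s["ee_pos"].round(4),s["wrist_torque"].round(2))
print(Ro.from_quat(s["tcp_rot"]).as_matrix().round(4));cv2.imwrite("pics/w6.png",d["frame"][:,:,::-1])
E
```

```text
clock: 25.55
ee_pos: [0.5715, 0.0597, 0.0172]
tcp_rot: [-0.502, 0.504, -0.499, 0.495]
ft_force: [-9.6, -1.4, 1.1]
finger_gap: 0.0002
[-9.63 -1.41  1.12] [0.5715 0.0597 0.0172] [-0.09  1.76 -0.05]
[-9.75 -1.36  2.03] [0.5715 0.0597 0.0172] [-0.15  1.8  -0.02]
[-10.24  -1.21   1.11] [0.5715 0.0597 0.0172] [-0.16  1.76 -0.05]
[-9.96 -1.39  1.56] [0.5715 0.0597 0.0172] [-0.14  1.8  -0.05]
[[-0.006  -0.0104  0.9999]
 [-1.     -0.0019 -0.006 ]
 [ 0.002  -0.9999 -0.0104]]
```

```bash
python3 -m pendant '[[[0,-0.0005,0.0018,0,0,0,-1],[0,-0.0005,0.0018,0,0,0,-1],[0,-0.0005,0.0018,0,0,0,-1],[0,-0.0005,0.0018,0,0,0,-1],[0,-0.0005,0.0018,0,0,0,-1],[0,-0.0005,0.0018,0,0,0,-1],[0,-0.0005,0.0018,0,0,0,-1],[0,-0.0005,0.0018,0,0,0,-1]]]' 40
```

```text
clock: 26.75
ee_pos: [0.5713, 0.0595, 0.0167]
tcp_rot: [-0.503, 0.504, -0.499, 0.494]
ft_force: [-10.6, -1.6, 0.8]
finger_gap: 0.0001
```

```bash
python3 -m pendant '[[[0,0,-0.001,0,0,0,-1],[0,0,-0.004,0,0,0,-1],[0,0,-0.01,0,0,0,-1],[0,0,-0.02,0,0,0,-1],[0,0,-0.035,0,0,0,-1],[0,-0.01,-0.05,0,0,0,-1],[0,-0.03,-0.055,0,0,0,-1],[0,-0.06,-0.055,0,0,0,-1]]]' 40
python3 -m pendant '[[[0,-0.04,0,0,0,0,-1],[0,-0.08,0,0,0,0,-1],[0,-0.11,0,0,0,0,-1],[0,-0.11,0,0,0,0,-1],[0,-0.11,0,0,0,0,-1],[0,-0.11,0,0,0,0,-1],[0,-0.11,0,0,0,0,-1],[0,-0.11,0,0,0,0,-1]]]' 40
python3 - <<'E'
from h import *
d,s=wrist();a=d["frame"];V=cv2.cvtColor(a,cv2.COLOR_RGB2HSV)[...,2]
m=V<65;m[170:]=0;m[:,:260]=0;m[:,390:]=0;print(s["ee_pos"])
for b,st,c in blobs(m,200):print(st,c,"pt",ray(d,c,.074),ray(d,[(st[0]-.5,c[1]),(st[0]+st[2]-.5,c[1]),(c[0],st[1]+st[3]-.5)],.074))
b=cv2.resize(cams.snapshot("scene")["frame"][180:280,260:390],(520,400),interpolation=2)
cv2.imwrite("pics/w7.png",cv2.resize(np.hstack([a[:,100:540],b]),(800,333))[:,:,::-1])
E
```

```text
clock: 27.75
ee_pos: [0.5158, 0.0599, 0.0776]
tcp_rot: [-0.503, 0.505, -0.498, 0.494]
ft_force: [0.1, 0.1, 0.2]
finger_gap: -0.0001
clock: 28.75
ee_pos: [0.5173, 0.0603, 0.1872]
tcp_rot: [-0.503, 0.505, -0.498, 0.494]
ft_force: [0.2, -0.4, -0.1]
finger_gap: -0.0001
[0.51734143 0.06026487 0.18721263]
```

View pics/w7.png

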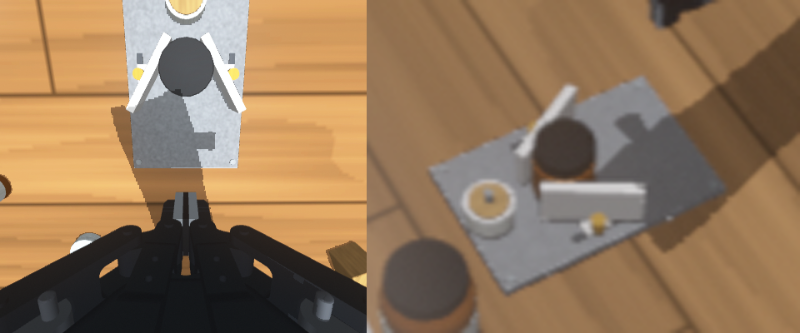

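The jar stands upright in the V between both cheeks, with its lid at about (323,80) in the wrist frame. The fingers are well clear.

```bash
python3 - <<'E'
from h import *
from plant import order
d,s=wrist();V=cv2.cvtColor(d["frame"],cv2.COLOR_RGB2HSV)[...,2]
m=V<85;m[:40]=0;m[118:]=0;m[:,280:370]&=True;m[:,:280]=0;m[:,370:]=0
r=[np.where(m[v])[0] for v in (74,80,86)];uv=[((x.min()+x.max())/2,v) for x,v in zip(r,(74,80,86))]
print("lid centre",uv,ray(d,uv,.074).round(4),s["ft_force"])
order.sign_off()
E
```

```text
lid centre [(np.float64(323.0), 74), (np.float64(323.0), 80), (np.float64(322.5), 86)] [[0.6181 0.0596 0.074 ]
 [0.6134 0.0596 0.074 ]
 [0.6087 0.0601 0.074 ]] [ 0.27041856  0.29326435 -0.36691368]
the job is handed in; nothing more can be done
```

The jar is standing in the V, and the job was handed in at about 29 s of the 72 s allowed.

- **Placing:** I took the black-lidded amber jar from between the yellow and purple look-alikes. I set it upright on the plate in front of the V and let go there.
- **Pushing home:** I pushed it in with the shut fingers. It met resistance with the fingertips at x = 0.5715 m. I then pressed in steps of about 6, 8 and 8 N and held about 10 N for more than a second; the highest reading was 10.6 N.
- **Last checks:** In the pictures the jar stands upright between both cheeks. Its lid centre measures about (0.613, 0.060) m, within about 1 mm of the measured centre line and about at the middle seat. The fingers are clear, and the wrist force is near zero.
- **What was off:** The tool tilted about 0.01 rad and sank about 2 mm during the press. There was a side force of about 1.5 N while pushing. I saw no effect on the jar.
- **Not measured:** I judged contact on both cheeks from the resistance and the centring, because the cheek forces can't be read directly. I did not measure the other goods again at the end; the arm never went near enough to touch them.

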